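Click-test the spare step switch

ROBOT

A 7-joint arm with a two-finger parallel gripper is mounted at the origin on the work surface. World frame = base frame: x ahead of the robot, y to its left, z up, the work surface at z = 0. Lengths are in m, angles in rad, forces in N, time in s.
With the tool pointing down it reaches from about 0.425 to 1.025 m from the base axis. Payload 3.6 kg.
Tool frame: the origin (TCP) lies between the finger pads; the fingertips stand 22 mm ahead of it and the grasp point (between the pads) lies 3 mm ahead of it (ctrl.nose_length is the distance from the TCP to the fingertips, in m); z points along the fingers, y is the line along which they close (so a half turn about z gives the same grasp; the last joint's range is limited). The gripper opens to 85 mm and grips with 20 to 120 N. Pads are 22 mm wide; open, the fingers measure 114 mm over their backs; the gripper's body (76 mm by 85 mm) begins 54 mm behind the grasp point. The pads swing forward as they close: fully open they stand 13 mm farther back than shut.
Start: joints at [-1.419, 0.591, 0.048, 1.609, -0.033, 0.943, -0.034], TCP at [0.176, 0.703, 0.253] pointing down, gripper open.
Joint ranges: [-2.69, 2.69], [-0.47, 2.24], [-1.27, 1.36], [0.19, 2.51], [-1.53, 4.68], [0.08, 2.07], [-3.09, 3.09]. Speed limits (rad/s): [2.57, 2.57, 3.14, 3.14, 3.14, 3.14, 3.14].

INTERFACE

Orientations are given as a rotation vector (axis times angle).
In Python, from bench import telemetry, eyes, ctrl gives the robot as it stands.
- The arm moves only by the tool send_rows, never from a script. Its argument "steps" is a list of rows, each an object of numbers: "x", "y", "z": the shift along the tool's x, y, z in mm; "wx", "wy", "wz": the turn, a rotation vector about the tool's x, y, z in rad; "jaw": the opening in per cent of the stroke, from 0 (shut) to 100 (fully open). A call has exactly 8 rows; each row shifts and turns the commanded pose from where the row before left it, along the tool's axes as they then stand; what a row does not reach is not made up. A row lasts 1/12 s, in which the tool goes at most 41.7 mm and 7.16 degrees, less where a joint would pass 70% of its speed; a pose out of reach is approached as far as the arm can. A call with a gripper value outside its range is refused whole. The fingers move at their own pace and stop on an object; "grip_force" is the grip in N (left out, the last holds). Time passes only in rows, so rows that do not move let the fingers close, or fill a call up. It gives the time, the measured TCP pose, the force, the opening and the grip force at its end, in the units of the state.
- telemetry.read_state(): the state, without advancing time (a new reading comes with each control period).
- eyes.capture(name): name is "side" or "top"; returns the picture (384x512x3 uint8, blue, green, red); there is no depth.
- eyes.camera_model(name): a dict with "fx", "fy", "cx", "cy" (pixels), "xyz" and "attitude" of the camera in the world. Camera axes: x right, y up, looking along -z (the intrinsics and any distortion apply to the point x, -y, -z); pixel columns grow to the right and rows downward; lengths in m; the calibration is good to about 2 mm. A picture is of the moment at which its call begins. camera_model takes no time and is no camera call.
- ctrl.job_done(): hands the job in; it is judged then, once.
The state is a dict: "time_s": time; "q": joint angles; "dq": joint speeds; "joint_torque": joint torques, N m; "tcp_pos": TCP position; "eef_rot": TCP orientation; "wrist_force": force on the tool from outside, world axes, zero at the start; "torque": the same for the moment, N m; "opening": finger opening in m; "finger_force": force on a finger pad.
Only numpy, scipy, OpenCV 4.12 (cv2) and the standard library are available. Lean on these libraries where they do the work, as an engineer would, in place of code of your own. Each camera call takes 0.05 s, during which the arm holds its last target. There are 200 camera calls.

TASK

Check the spare entrance-step switch on the trailer's dinette table: tip the grey box a quarter turn so that it lies flat with its yellow roller-lever cover facing up. Then press the red roller down just until the switch clicks, never on towards the lever's stop, keep it clicked for about a second and let it spring back. Leave the mug and the multimeter where they are.

Things in the scene. Friction and masses are not known exactly. Their poses are not given: they have to be found in the camera images.
- step_switch: Loose grey box, 0.6 to 0.95 kg. Origin at the centre of the large face opposite its yellow cover; 100 mm along x, 140 along y, 60 along z (z points out of the cover). It starts standing 100 mm tall on a 140 x 60 mm side, x up, z level and within 75 degrees of facing the robot. To tip it, push the cover near its top edge against z and rise with it in an arc about the far lower edge; a level push may just slide it. It falls past 35 deg.
- cover (a point): Centre of the yellow cover, on its surface; same axes as the box. The cover is bare for y below +20 mm; stem, lever and roller stand out of it between y = +25 and +55 mm.
- under_roller (a point): Point on the cover straight below the red roller at rest (30 mm along x and 40 mm along y from the cover's centre); same axes. Roller: 24 mm diameter, 16 mm wide, axle along y. The lever runs to it from a stem 68 mm away on the -x side. The stem is clamped at an unknown height: the roller's outermost point is 49 to 65 mm above the cover; find it by touch.
- rocker (a joint): Snap rocker inside the lever's pivot, rad: 0 = not clicked, snaps to 0.12 = clicked (counts from 0.09), back to 0 when the roller is let go. At the roller the resistance starts at about 1.3 N, climbs some 0.5 N per mm to 5 to 6 N after 8 to 9 mm, drops to 2 to 3 N within some 2 mm more (the click: the rocker goes to 0.12), then climbs again.
- lever (a joint): Bend of the 70 mm roller lever against its rocker, rad: 0 free; about 0.11 just before the click, 0.03 just after it, then it grows again by 0.01 per 0.7 mm of further pressing. Overtravel, which spoils the switch: above 0.10 once clicked (5 mm past the click), or above 0.15 at any time; stop at 0.18. Springs back when let go.
- mug: blue ceramic mug, 84 mm wide, 95 mm tall; origin under its centre. Bystander.
- meter: orange pocket multimeter lying flat, 150 x 80 x 38 mm; origin under its centre. Bystander.

How it is judged:
By the outcome, as a careful person would: the job done as asked, in the order asked, and still so for the second after the job is handed in, with the robot touching nothing.
It also fails if it takes over 59 s, if anything falls off the work surface, if the arm or the gripper's body presses on something with over 40 N, if the wrist force passes 120 N, or if a joint passes its speed limit or range.

## Working session

There is one attempt and no reset: what is moved stays moved. The work goes in short steps, Python scripts to look and compute and a tool call to move; the robot and the scene stay as the last step left them, time stands still between calls to the robot, and variables do not carry over. Pictures are saved under pics/ and viewed, at most 10 in all, crops included, and the job is handed in when it is done.

Besides the shell and the picture viewer there is one more tool, called as name(argument=value, ...), one argument or row to a line, values as JSON. send_rows: Moves the arm, as the interface text tells. Its arguments: {"type":"object","properties":{"steps":{"type":"array"},"grip_force":{"type":"number"}},"required":["steps"]}

```bash
mkdir -p pics
python3 - <<'E'
from bench import telemetry, eyes, ctrl
import cv2, numpy as np
for n in("side","top"):
    im=eyes.capture(n); cv2.imwrite(f"pics/{n}0.png",im); np.save(f"{n}0.npy",im); print(eyes.camera_model(n))
s=telemetry.read_state(); print(s, ctrl.nose_length)
E
```

```text
{'fx': 376.7663029724655, 'fy': 376.7663029724655, 'cx': 257.4209183303956, 'cy': 193.24297062460073, 'xyz': array([ 0.15749308, -0.72444075,  0.98166056]), 'attitude': array([ 0.69519281, -0.16342135, -0.39954391])}
{'fx': 458.01934360455846, 'fy': 458.01934360455846, 'cx': 247.02989032478757, 'cy': 193.54111790899805, 'xyz': array([ 0.31936389, -0.00227805,  1.15136874]), 'attitude': array([ 0.13267876, -0.11823559, -1.53991927])}
{'time_s': 0.1, 'q': array([-1.41849306,  0.59204835,  0.04828906,  1.60975363, -0.03331229,
        0.94271593, -0.03368617]), 'dq': array([ 0.00084284, -0.00307255, -0.00095042, -0.00428469, -0.00011369,
        0.00061989, -0.00029227]), 'joint_torque': array([ 5.25411699e-03, -5.50000155e+01,  1.55348741e+00, -1.98823178e+01,
        9.71268571e-03,  3.78605415e-03,  1.96811868e-05]), 'tcp_pos': array([0.17621676, 0.70249609, 0.25221736]), 'eef_rot': array([-0.38496316, -3.1177548 ,  0.00332151]), 'wrist_force': array([ 0.43821836,  0.02038693, -0.15612244]), 'torque': array([ 0.02316699,  0.01371119, -0.01259492]), 'finger_force': 0.0, 'opening': 0.08547939419262814} 0.022
```

View pics/side0.png

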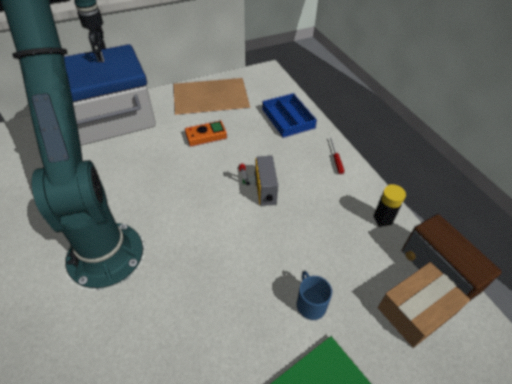

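View pics/top0.png

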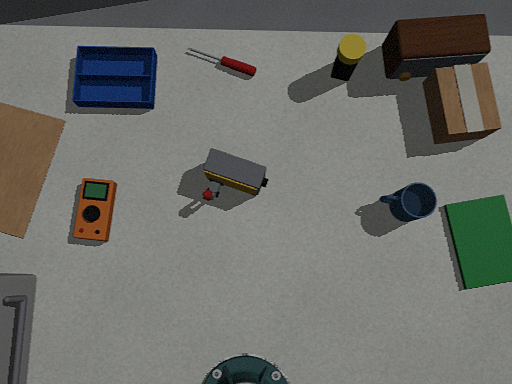

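The side view shows the switch at about (265,180) with its roller at (241,168). In the top view the switch is at about (235,172) with its roller at (208,194), the yellow face towards the robot and the roller on the left (+y). The mug is at (412,203) and the meter at (95,210). Next I'll zoom in on both.

Run:
```python
import cv2, numpy as np
a=np.load("top0.npy")[140:220,185:285]; b=np.load("side0.npy")[145:215,225:285]
A=cv2.resize(a,None,fx=4.5,fy=4.5,interpolation=cv2.INTER_CUBIC)
B=cv2.resize(b,None,fx=5,fy=5,interpolation=cv2.INTER_CUBIC)
for I,x0,y0,s in((A,185,140,4.5),(B,225,145,5)):
    for k in range(0,200,10):
        p=int(k*s)
        if p<I.shape[1]: cv2.putText(I,str(x0+k),(p,8),0,.3,(0,0,255)); I[::6,p]=255
        if p<I.shape[0]: cv2.putText(I,str(y0+k),(0,p+3),0,.3,(0,0,255)); I[p,::6]=255
C=np.zeros((360,760,3),np.uint8); C[:A.shape[0],:A.shape[1]]=A; C[:B.shape[0],455:455+B.shape[1]]=B
cv2.imwrite("pics/z0.png",C)
```

```text
(no output)
```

View pics/z0.png

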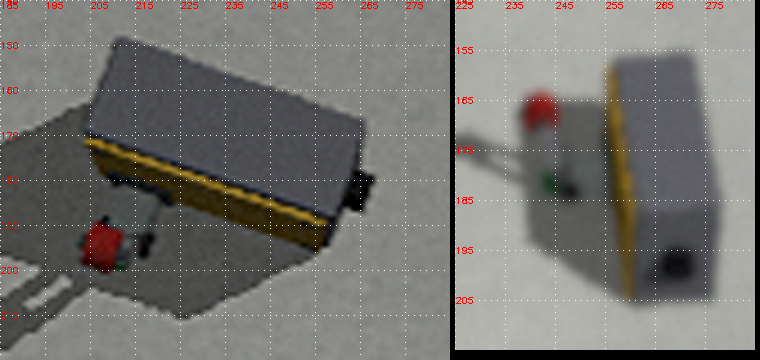

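The zoom gives sub-pixel corners. In the top view the top face has corners (211.7,148.2), (266.1,167.1), (257.5,188.7) and (203.9,170.4), with the red roller at (207.7,194.7). In the side view the top corners are (255.6,158), (273,155.6), (277.6,183) and (260,187), and the roller is at (242.2,166.6).

```bash
cat > h.py <<'E'
from bench import telemetry, eyes, ctrl
import numpy as np, cv2
from scipy.spatial.transform import Rotation as R
from scipy.optimize import least_squares
def proj(n,P):
    c=eyes.camera_model(n); p=R.from_rotvec(c["attitude"]).inv().apply(np.atleast_2d(P)-c["xyz"])
    return np.c_[c["cx"]+c["fx"]*p[:,0]/-p[:,2], c["cy"]+c["fy"]*p[:,1]/p[:,2]]
def tri(a,b,P0=(.6,0,.1)):
    return least_squares(lambda P:np.r_[proj("top",P)[0]-a,proj("side",P)[0]-b],P0)
E
python3 - <<'E'
from h import *
# local (x,y,z): top x=50
T=dict(bl=(50,70,0),br=(50,-70,0),fr=(50,-70,60),fl=(50,70,60),fbr=(-50,-70,60),bbr=(-50,-70,0))
top=dict(bl=(211.7,148.2),br=(266.1,167.1),fr=(257.5,188.7),fl=(203.9,170.4),fbr=(256.8,195.6))
side=dict(fl=(255.6,158),bl=(273,155.6),br=(277.6,183),fr=(260,187),fbr=(260.6,205.6),bbr=(276.4,205))
def pose(v,L):
    x,y,a=v[:3]; z=np.array([np.cos(a),np.sin(a),0]); X=np.array([0,0,1]); Y=np.cross(z,X)
    L=np.array(L)/1000; return np.array([x,y,.05+(v[3] if len(v)>3 else 0)])+L[:,:1]*X+L[:,1:2]*Y+L[:,2:]*z
def f(v):
    r=[]
    for n,d in(("top",top),("side",side)):
        r.append(proj(n,pose(v,[T[k] for k in d]))-np.array(list(d.values())))
    return np.vstack(r).ravel()
for x0 in([.6,0,3.0],[.6,0,3.0,0]):
    s=least_squares(f,x0); print(s.x.round(4),np.degrees(s.x[2]),s.cost); print(f(s.x).reshape(-1,2).round(1).tolist())
r=tri((207.7,194.7),(242.2,166.6)); print("roller",r.x,r.cost)
s=least_squares(f,[.6,0,3.]);np.save("pose.npy",s.x)
rel=r.x-pose(s.x,[(0,0,0)])[0]; a=s.x[2]; z=np.array([np.cos(a),np.sin(a),0]);X=np.array([0,0,1]);Y=np.cross(z,X); print("rel",rel@X,rel@Y,rel@z,"z",z,"Y",Y)
print(pose(s.x,[(40,0,60),(40,-25,60),(-50,0,0)]))
print(tri((95,210),(206,133)).x, tri((412,203),(314,297)).x)
st=telemetry.read_state(); print(R.from_rotvec(st["eef_rot"]).as_matrix().round(3))
E
```

```text
[0.5769 0.0313 2.8295] 162.11907099618153 13.984398586720527
[[-0.6, -1.2], [0.9, -0.9], [1.1, 1.3], [-1.7, 0.1], [1.1, 1.0], [-0.4, -2.5], [-0.2, -1.3], [1.3, 1.9], [-0.1, -0.7], [-1.3, 0.7], [0.7, -0.1]]
[ 0.5779  0.0324  2.8299 -0.0043] 162.1398014977183 12.562575544157632
[[-0.9, -1.1], [0.4, -0.9], [0.6, 1.2], [-1.9, 0.0], [0.7, 0.8], [-0.3, -1.9], [-0.1, -0.7], [1.3, 2.5], [0.1, -0.1], [-1.1, 1.1], [0.8, 0.3]]
roller [0.48742652 0.10305454 0.08050157] 0.01998324377256505
rel 0.030501572084233763 0.04077471231307666 0.1071654795865715 z [-0.95169666  0.30703986  0.        ] Y [ 0.30703986  0.95169666 -0.        ]
[[0.51979428 0.0497677  0.09      ]
 [0.51211829 0.02597529 0.09      ]
 [0.57689608 0.03134531 0.        ]]
[0.451936   0.39054784 0.0139517 ] [ 0.48560864 -0.38985765  0.05004864]
[[-0.97   0.243 -0.   ]
 [ 0.243  0.97  -0.002]
 [-0.    -0.002 -1.   ]]
```

The pose is fixed: the box z axis points along (-0.952, 0.307), and the roller's top is roughly 59 mm above the cover. Now I'll approach with the fingers shut.

send_rows(
  steps=[
    {"wz":0.066,"jaw":0},
    {"x":-20,"y":-21,"jaw":0},
    {"x":-22,"y":-23,"jaw":0},
    {"x":-22,"y":-23,"jaw":0},
    {"x":-22,"y":-23,"jaw":0},
    {"x":-22,"y":-23,"jaw":0},
    {"x":-22,"y":-23,"jaw":0},
    {"x":-22,"y":-23,"jaw":0},
  ],
)

```text
invalid input at $.steps[0]: expected keys x, y, z, wx, wy, wz, jaw
```

send_rows(
  steps=[
    {"x":-22,"y":-23,"jaw":0},
    {"x":-22,"y":-23,"jaw":0},
    {"x":-22,"y":-23,"jaw":0},
    {"x":-22,"y":-23,"jaw":0},
    {"x":-22,"y":-23,"jaw":0},
    {"x":-22,"y":-23,"jaw":0},
    {"x":-22,"y":-23,"jaw":0},
    {"x":-22,"y":-23,"jaw":0},
  ],
)

```text
invalid input at $.steps[0]: expected keys x, y, z, wx, wy, wz, jaw
```

```bash
cat >> h.py <<'E'
B=np.array([[0,.30704,-.9517],[0,.9517,.30704],[1,0,0]])  # box axes x,y,z (columns: up, Y, z)
def loc(name=""):
    s=telemetry.read_state(); p=s["tcp_pos"]-np.array([.5769,.0313,0]); r=R.from_rotvec(s["eef_rot"]).as_matrix()
    print("t",round(s["time_s"],2),"tcp up,Y,z mm",(p@B*1000).round(1),"F(up,Y,z)",(s["wrist_force"]@B).round(2),"tool x,z in box",(r[:,0]@B).round(3),(r[:,2]@B).round(3),"open",round(s["opening"],4))
E
python3 -c "from h import *;loc()"
```

```text
t 0.1 tcp up,Y,z mm [252.2 515.8 587.4] F(up,Y,z) [-0.16  0.15 -0.41] tool x,z in box [-0.    -0.066  0.998] [-1.    -0.002 -0.   ] open 0.0855
```

send_rows(
  steps=[
    {"x":0,"y":0,"z":0,"wx":0,"wy":0,"wz":0.066,"jaw":0},
    {"x":-20,"y":-20,"z":0,"wx":0,"wy":0,"wz":0,"jaw":0},
    {"x":-22,"y":-23,"z":0,"wx":0,"wy":0,"wz":0,"jaw":0},
    {"x":-22,"y":-23,"z":0,"wx":0,"wy":0,"wz":0,"jaw":0},
    {"x":-22,"y":-23,"z":0,"wx":0,"wy":0,"wz":0,"jaw":0},
    {"x":-22,"y":-23,"z":0,"wx":0,"wy":0,"wz":0,"jaw":0},
    {"x":-22,"y":-23,"z":0,"wx":0,"wy":0,"wz":0,"jaw":0},
    {"x":-22,"y":-23,"z":0,"wx":0,"wy":0,"wz":0,"jaw":0},
  ],
)

```text
time_s: 0.77
tcp_pos: [0.2718, 0.5208, 0.262]
eef_rot: [0.48, 3.104, 0.054]
wrist_force: [-4.6, 13.7, 20.5]
opening: 0.0
finger_force: 9.9
```

send_rows(
  steps=[
    {"x":-22,"y":-23,"z":0,"wx":0,"wy":0,"wz":0,"jaw":0},
    {"x":-22,"y":-23,"z":0,"wx":0,"wy":0,"wz":0,"jaw":0},
    {"x":-22,"y":-23,"z":0,"wx":0,"wy":0,"wz":0,"jaw":0},
    {"x":-22,"y":-23,"z":0,"wx":0,"wy":0,"wz":0,"jaw":0},
    {"x":-22,"y":-23,"z":0,"wx":0,"wy":0,"wz":0,"jaw":0},
    {"x":-22,"y":-23,"z":0,"wx":0,"wy":0,"wz":0,"jaw":0},
    {"x":-22,"y":-23,"z":0,"wx":0,"wy":0,"wz":0,"jaw":0},
    {"x":-22,"y":-23,"z":0,"wx":0,"wy":0,"wz":0,"jaw":0},
  ],
)

```text
time_s: 1.43
tcp_pos: [0.3839, 0.2755, 0.2532]
eef_rot: [-0.487, -3.103, 0.0]
wrist_force: [0.5, 0.5, 0.1]
opening: -0.0001
finger_force: 0.0
```

```bash
python3 -c "from h import *;loc()"
```

```text
t 1.43 tcp up,Y,z mm [253.2 173.1 258.6] F(up,Y,z) [ 0.14  0.68 -0.31] tool x,z in box [ 0.    -0.001  1.   ] [-1. -0.  0.] open -0.0001
```

send_rows(
  steps=[
    {"x":-22,"y":-23,"z":5,"wx":0,"wy":0,"wz":0,"jaw":0},
    {"x":-22,"y":-23,"z":10,"wx":0,"wy":0,"wz":0,"jaw":0},
    {"x":-22,"y":-23,"z":10,"wx":0,"wy":0,"wz":0,"jaw":0},
    {"x":-22,"y":-23,"z":10,"wx":0,"wy":0,"wz":0,"jaw":0},
    {"x":-22,"y":-23,"z":10,"wx":0,"wy":0,"wz":0,"jaw":0},
    {"x":-22,"y":-23,"z":10,"wx":0,"wy":0,"wz":0,"jaw":0},
    {"x":-21,"y":-22,"z":5,"wx":0,"wy":0,"wz":0,"jaw":0},
    {"x":-20,"y":-21,"z":3,"wx":0,"wy":0,"wz":0,"jaw":0},
  ],
)

```text
time_s: 2.1
tcp_pos: [0.4927, 0.0499, 0.1893]
eef_rot: [-0.488, -3.102, 0.001]
wrist_force: [-0.4, -0.6, -0.8]
opening: 0.0001
finger_force: 0.0
```

send_rows(
  steps=[
    {"x":0,"y":0,"z":10,"wx":0,"wy":0,"wz":0,"jaw":0},
    {"x":0,"y":0,"z":15,"wx":0,"wy":0,"wz":0,"jaw":0},
    {"x":0,"y":0,"z":15,"wx":0,"wy":0,"wz":0,"jaw":0},
    {"x":0,"y":0,"z":15,"wx":0,"wy":0,"wz":0,"jaw":0},
    {"x":0,"y":0,"z":13,"wx":0,"wy":0,"wz":0,"jaw":0},
    {"x":0,"y":0,"z":7,"wx":0,"wy":0,"wz":0,"jaw":0},
    {"x":0,"y":0,"z":4,"wx":0,"wy":0,"wz":0,"jaw":0},
    {"x":0,"y":0,"z":0,"wx":0,"wy":0,"wz":0,"jaw":0},
  ],
)

```text
time_s: 2.77
tcp_pos: [0.4923, 0.0519, 0.1106]
eef_rot: [-0.487, -3.102, 0.001]
wrist_force: [0.2, 0.2, -0.4]
opening: -0.0001
finger_force: 0.0
```

Run:
```python
from h import *
loc()
A=eyes.capture("top")[130:230,170:290];C=eyes.capture("side")[110:220,200:300]
A=cv2.resize(A,(480,400),interpolation=2);C=cv2.resize(C,(320,352),interpolation=2)
o=np.zeros((400,800,3),np.uint8);o[:,:480]=A;o[:352,480:]=C;cv2.imwrite("pics/p1.png",o)
```

```text
t 2.77 tcp up,Y,z mm [110.6  -6.3  86.8] F(up,Y,z) [-0.37  0.24 -0.11] tool x,z in box [ 0.001 -0.001  1.   ] [-1.    -0.001  0.001] open -0.0001
```

View pics/p1.png

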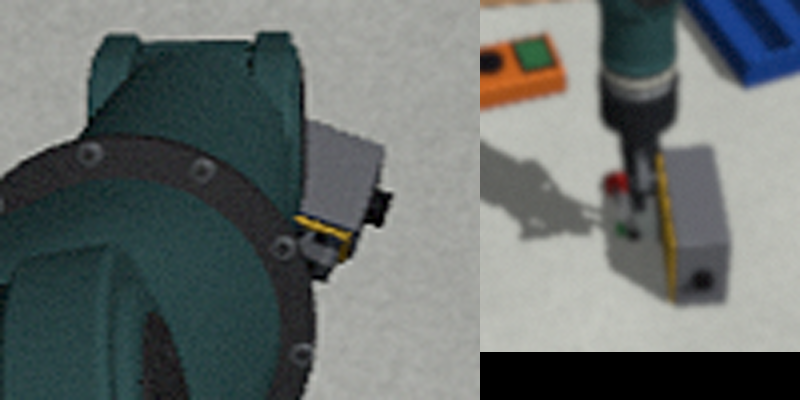

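The shut fingers stand just in front of the yellow cover, clear of the red roller, which is behind them at (617,183) in the side crop. Now I'll advance to contact.

send_rows(
  steps=[
    {"x":-2,"y":0,"z":0,"wx":0,"wy":0,"wz":0,"jaw":0},
    {"x":-2,"y":0,"z":0,"wx":0,"wy":0,"wz":0,"jaw":0},
    {"x":-2,"y":0,"z":0,"wx":0,"wy":0,"wz":0,"jaw":0},
    {"x":-2,"y":0,"z":0,"wx":0,"wy":0,"wz":0,"jaw":0},
    {"x":-2,"y":0,"z":0,"wx":0,"wy":0,"wz":0,"jaw":0},
    {"x":-1,"y":0,"z":0,"wx":0,"wy":0,"wz":0,"jaw":0},
    {"x":-1,"y":0,"z":0,"wx":0,"wy":0,"wz":0,"jaw":0},
    {"x":-1,"y":0,"z":0,"wx":0,"wy":0,"wz":0,"jaw":0},
  ],
)

```text
time_s: 3.53
tcp_pos: [0.5053, 0.0477, 0.1113]
eef_rot: [-0.488, -3.103, -0.0]
wrist_force: [0.3, -0.4, 0.3]
opening: -0.0
finger_force: 0.0
```

```bash
python3 -c "from h import *;loc()"
```

```text
t 3.53 tcp up,Y,z mm [111.3  -6.3  73.2] F(up,Y,z) [ 0.34 -0.26 -0.41] tool x,z in box [ 0. -0.  1.] [-1. -0.  0.] open -0.0
```

send_rows(
  steps=[
    {"x":-1,"y":0,"z":0,"wx":0,"wy":0,"wz":0,"jaw":0},
    {"x":-1,"y":0,"z":0,"wx":0,"wy":0,"wz":0,"jaw":0},
    {"x":-1,"y":0,"z":0,"wx":0,"wy":0,"wz":0,"jaw":0},
    {"x":-1.6,"y":0,"z":-1,"wx":0,"wy":0,"wz":0,"jaw":0},
    {"x":-1.6,"y":0,"z":-1,"wx":0,"wy":0,"wz":0,"jaw":0},
    {"x":-1.6,"y":0,"z":-0.9,"wx":0,"wy":0,"wz":0,"jaw":0},
    {"x":-1.6,"y":0,"z":-0.9,"wx":0,"wy":0,"wz":0,"jaw":0},
    {"x":-1.6,"y":0,"z":-0.9,"wx":0,"wy":0,"wz":0,"jaw":0},
  ],
)

```text
time_s: 4.2
tcp_pos: [0.5151, 0.0443, 0.116]
eef_rot: [-0.487, -3.102, 0.0]
wrist_force: [-2.5, 0.4, 1.1]
opening: -0.0
finger_force: 1.2
```

Run:
```python
from h import *
loc()
C=eyes.capture("side")[120:220,210:310]
cv2.imwrite("pics/p2.png",cv2.resize(C,(500,500),interpolation=2))
```

```text
t 4.2 tcp up,Y,z mm [116.   -6.6  62.8] F(up,Y,z) [ 1.13 -0.41  2.54] tool x,z in box [ 0.001 -0.     1.   ] [-1.    -0.     0.001] open -0.0
```

View pics/p2.png

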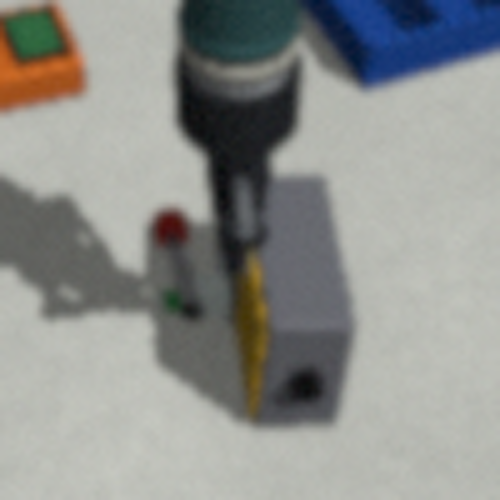

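Contact force is about 2.5 N. The near lower front edge has lifted (row 418 against 422 for the far edge), so the box is tipping rather than sliding. I'll continue the arc.

send_rows(
  steps=[
    {"x":-3,"y":0,"z":-1.5,"wx":0,"wy":0,"wz":0,"jaw":0},
    {"x":-3.2,"y":0,"z":-1.4,"wx":0,"wy":0,"wz":0,"jaw":0},
    {"x":-3.2,"y":0,"z":-1.3,"wx":0,"wy":0,"wz":0,"jaw":0},
    {"x":-3.2,"y":0,"z":-1.2,"wx":0,"wy":0,"wz":0,"jaw":0},
    {"x":-3.2,"y":0,"z":-1.1,"wx":0,"wy":0,"wz":0,"jaw":0},
    {"x":-3.2,"y":0,"z":-1,"wx":0,"wy":0,"wz":0,"jaw":0},
    {"x":-3.2,"y":0,"z":-0.9,"wx":0,"wy":0,"wz":0,"jaw":0},
    {"x":-3.2,"y":0,"z":-0.8,"wx":0,"wy":0,"wz":0,"jaw":0},
  ],
)

```text
time_s: 4.92
tcp_pos: [0.5407, 0.0365, 0.1255]
eef_rot: [0.488, 3.102, 0.0]
wrist_force: [-1.1, 0.3, 1.7]
opening: 0.0002
finger_force: 1.1
```

Run:
```python
from h import *
loc()
C=eyes.capture("side")[120:220,210:310]
cv2.imwrite("pics/p3.png",cv2.resize(C,(500,500),interpolation=2))
```

```text
t 4.92 tcp up,Y,z mm [125.5  -6.2  36. ] F(up,Y,z) [ 1.69 -0.03  1.14] tool x,z in box [-0.001 -0.     1.   ] [-1.     0.    -0.001] open 0.0002
```

View pics/p3.png

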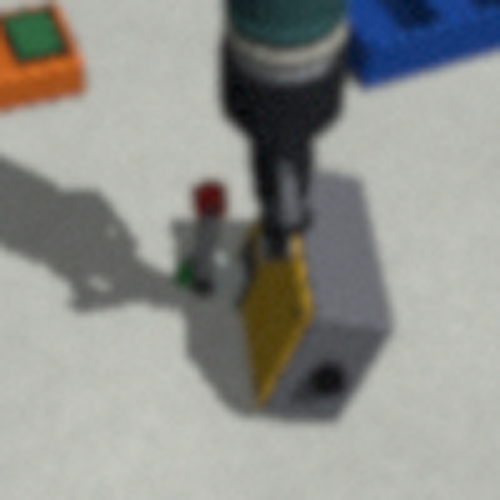

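The box has tipped about 20° cleanly, with the finger on the bare yellow cover at about (275,245). Over the balance point next.

send_rows(
  steps=[
    {"x":-2.5,"y":0,"z":-0.5,"wx":0,"wy":0,"wz":0,"jaw":0},
    {"x":-2.5,"y":0,"z":-0.5,"wx":0,"wy":0,"wz":0,"jaw":0},
    {"x":-2.5,"y":0,"z":-0.4,"wx":0,"wy":0,"wz":0,"jaw":0},
    {"x":-2.5,"y":0,"z":-0.4,"wx":0,"wy":0,"wz":0,"jaw":0},
    {"x":-2,"y":0,"z":-0.3,"wx":0,"wy":0,"wz":0,"jaw":0},
    {"x":-2,"y":0,"z":-0.2,"wx":0,"wy":0,"wz":0,"jaw":0},
    {"x":-2,"y":0,"z":-0.2,"wx":0,"wy":0,"wz":0,"jaw":0},
    {"x":-2,"y":0,"z":-0.1,"wx":0,"wy":0,"wz":0,"jaw":0},
  ],
)

```text
time_s: 5.63
tcp_pos: [0.5574, 0.031, 0.1279]
eef_rot: [0.488, 3.103, 0.0]
wrist_force: [-1.5, 0.5, 1.3]
opening: -0.0003
finger_force: 0.5
```

send_rows(
  steps=[
    {"x":-2,"y":0,"z":0,"wx":0,"wy":0,"wz":0,"jaw":0},
    {"x":-2,"y":0,"z":0,"wx":0,"wy":0,"wz":0,"jaw":0},
    {"x":-2,"y":0,"z":0,"wx":0,"wy":0,"wz":0,"jaw":0},
    {"x":-2,"y":0,"z":0,"wx":0,"wy":0,"wz":0,"jaw":0},
    {"x":-2,"y":0,"z":0,"wx":0,"wy":0,"wz":0,"jaw":0},
    {"x":-2,"y":0,"z":0,"wx":0,"wy":0,"wz":0,"jaw":0},
    {"x":0,"y":0,"z":0,"wx":0,"wy":0,"wz":0,"jaw":0},
    {"x":0,"y":0,"z":0,"wx":0,"wy":0,"wz":0,"jaw":0},
  ],
)

```text
time_s: 6.3
tcp_pos: [0.5685, 0.0272, 0.1277]
eef_rot: [-0.488, -3.103, 0.0]
wrist_force: [-0.9, 0.0, -0.5]
opening: 0.0
finger_force: 0.0
```

Run:
```python
from h import *
loc()
C=eyes.capture("side")[120:220,210:310]
cv2.imwrite("pics/p4.png",cv2.resize(C,(500,500),interpolation=2))
```

```text
t 6.3 tcp up,Y,z mm [127.7  -6.5   6.8] F(up,Y,z) [-0.46 -0.26  0.86] tool x,z in box [-0. -0.  1.] [-1. -0. -0.] open 0.0
```

View pics/p4.png

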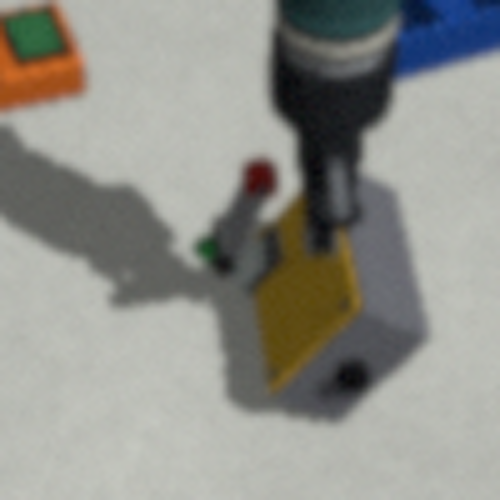

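The box is tilted about 35–40° with no finger force, near or past its balance point. I'll nudge a little further.

send_rows(
  steps=[
    {"x":-2,"y":0,"z":0,"wx":0,"wy":0,"wz":0,"jaw":0},
    {"x":-2,"y":0,"z":0,"wx":0,"wy":0,"wz":0,"jaw":0},
    {"x":-2,"y":0,"z":0,"wx":0,"wy":0,"wz":0,"jaw":0},
    {"x":-2,"y":0,"z":0,"wx":0,"wy":0,"wz":0,"jaw":0},
    {"x":0,"y":0,"z":0,"wx":0,"wy":0,"wz":0,"jaw":0},
    {"x":0,"y":0,"z":0,"wx":0,"wy":0,"wz":0,"jaw":0},
    {"x":0,"y":0,"z":0,"wx":0,"wy":0,"wz":0,"jaw":0},
    {"x":0,"y":0,"z":0,"wx":0,"wy":0,"wz":0,"jaw":0},
  ],
)

```text
time_s: 7.02
tcp_pos: [0.5759, 0.025, 0.1278]
eef_rot: [-0.487, -3.103, 0.0]
wrist_force: [-0.3, 0.0, -0.1]
opening: -0.0003
finger_force: 0.0
```

Run:
```python
from h import *
loc()
C=eyes.capture("side"); np.save("side5.npy",C); C=C[110:210,220:340]
cv2.imwrite("pics/p5.png",cv2.resize(C,(720,600),interpolation=2))
```

```text
t 7.02 tcp up,Y,z mm [127.8  -6.3  -1. ] F(up,Y,z) [-0.09 -0.06  0.34] tool x,z in box [ 0. -0.  1.] [-1. -0.  0.] open -0.0003
```

View pics/p5.png

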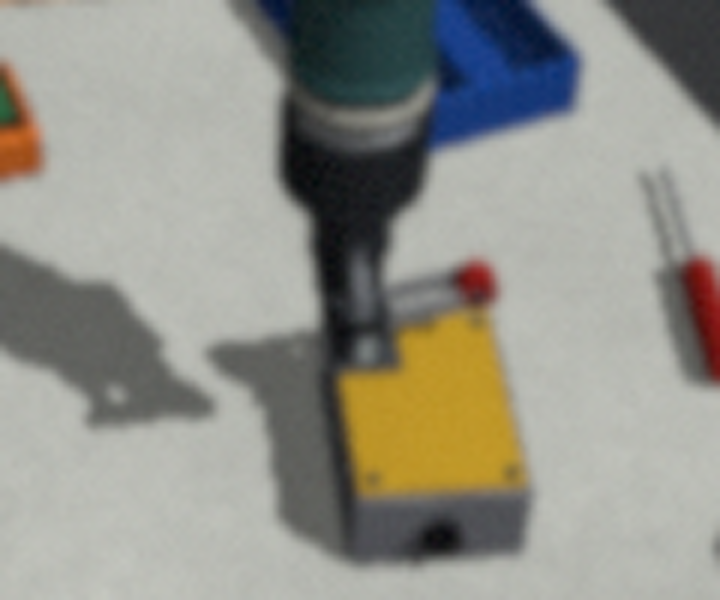

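The box now lies flat with its yellow cover up. The roller shows at (478,283) in the crop, on the far-left side. I'll clear the arm away to measure the roller in both views.

send_rows(
  steps=[
    {"x":0,"y":0,"z":-20,"wx":0,"wy":0,"wz":0,"jaw":0},
    {"x":0,"y":0,"z":-30,"wx":0,"wy":0,"wz":0,"jaw":0},
    {"x":0,"y":-20,"z":-20,"wx":0,"wy":0,"wz":0,"jaw":0},
    {"x":0,"y":-35,"z":0,"wx":0,"wy":0,"wz":0,"jaw":0},
    {"x":0,"y":-35,"z":0,"wx":0,"wy":0,"wz":0,"jaw":0},
    {"x":0,"y":-35,"z":0,"wx":0,"wy":0,"wz":0,"jaw":0},
    {"x":0,"y":-35,"z":0,"wx":0,"wy":0,"wz":0,"jaw":0},
    {"x":0,"y":0,"z":0,"wx":0,"wy":0,"wz":0,"jaw":0},
  ],
)

```text
time_s: 7.73
tcp_pos: [0.5234, -0.136, 0.1982]
eef_rot: [-0.506, -3.099, 0.008]
wrist_force: [-0.4, -0.9, 0.8]
opening: 0.0
finger_force: 0.0
```

Run:
```python
from h import *
loc()
P=np.array([.665,.045,.107]); px={}
ims={}
for n in("top","side"):
    im=eyes.capture(n); ims[n]=im; np.save(n+"6.npy",im); q=proj(n,P)[0]
    i=im.astype(int); m=((i[...,2]>80)&(i[...,2]>2*i[...,1])&(i[...,2]>2*i[...,0])).astype(np.uint8)
    k,_,st,c=cv2.connectedComponentsWithStats(m)
    print(n,"pred",q.round(1),[(c[j].round(1).tolist(),st[j].tolist()) for j in range(1,k) if np.hypot(*(c[j]-q))<40])
A=ims["top"][110:190,190:290];C=ims["side"][130:210,240:320]
o=np.zeros((360,800,3),np.uint8);A=cv2.resize(A,(440,352),interpolation=2);C=cv2.resize(C,(352,352),interpolation=2)
o[:352,:440]=A;o[:352,445:797]=C;cv2.imwrite("pics/p6.png",o)
```

```text
t 7.73 tcp up,Y,z mm [ 198.2 -175.7   -0.4] F(up,Y,z) [ 0.84 -0.97  0.09] tool x,z in box [0.    0.012 1.   ] [-1.    -0.005  0.   ] open 0.0
top pred [234.3 119.6] [([233.5, 116.3], [230, 112, 8, 9, 53])]
side pred [297.7 157.4] []
```

View pics/p6.png

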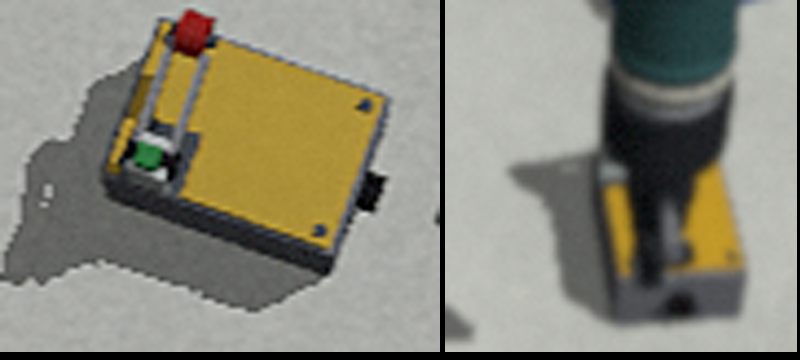

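The top view shows the flat box with the red roller at full-image pixel (233.5,116.3). The arm hides it in the side view, so I'll use the earlier side frame, taken with the box already at rest.

Run:
```python
from h import *
i=np.load("side5.npy").astype(int); m=((i[...,2]>80)&(i[...,2]>2*i[...,1])&(i[...,2]>2*i[...,0])).astype(np.uint8)
k,_,st,c=cv2.connectedComponentsWithStats(m)
q=np.array([297.7,157.4]); L=[(c[j],st[j]) for j in range(1,k) if np.hypot(*(c[j]-q))<20]; print(L)
b=max(L,key=lambda t:t[1][4])[0]
r=tri((233.5,116.3),b,(.66,.04,.1)); print(r.x,r.cost)
# box yaw from top view corners of cover (z=.06)
cm=eyes.camera_model("top")
def ground(px,z):
    d=R.from_rotvec(cm["attitude"]).apply([(px[0]-cm["cx"])/cm["fx"],-(px[1]-cm["cy"])/cm["fy"],-1]); return cm["xyz"]+d*(z-cm["xyz"][2])/d[2]
for p in((388,97),(328,265),(108,180),(160,20)): print(ground((190+p[0]/4.4,110+p[1]/4.4),.06).round(4))
s=telemetry.read_state(); M=R.from_rotvec(s["eef_rot"]).as_matrix()
print("delta tool mm",(M.T@(np.r_[r.x[:2],s["tcp_pos"][2]]-s["tcp_pos"])*1000).round(1))
loc()
```

```text
[(array([298.85, 156.35]), array([296, 154,   6,   5,  20], dtype=int32))]
[0.67208083 0.0472288  0.10760372] 0.16304924231050286
[ 0.6514 -0.0622  0.06  ]
[ 0.5543 -0.0307  0.06  ]
[0.5995 0.0929 0.06  ]
[0.6931 0.0671 0.06  ]
delta tool mm [-8.380e+01  2.132e+02 -1.000e-01]
t 7.83 tcp up,Y,z mm [ 197.9 -168.5   -1. ] F(up,Y,z) [0.51 0.51 0.52] tool x,z in box [-0.     0.004  1.   ] [-1. -0. -0.] open 0.0001
```

send_rows(
  steps=[
    {"x":-8,"y":20,"z":0,"wx":0,"wy":0,"wz":0,"jaw":0},
    {"x":-12,"y":32,"z":0,"wx":0,"wy":0,"wz":0,"jaw":0},
    {"x":-12,"y":32,"z":0,"wx":0,"wy":0,"wz":0,"jaw":0},
    {"x":-12,"y":32,"z":0,"wx":0,"wy":0,"wz":0,"jaw":0},
    {"x":-12,"y":32,"z":0,"wx":0,"wy":0,"wz":0,"jaw":0},
    {"x":-12,"y":32,"z":0,"wx":0,"wy":0,"wz":0,"jaw":0},
    {"x":-8,"y":22,"z":0,"wx":0,"wy":0,"wz":0,"jaw":0},
    {"x":-5,"y":11,"z":0,"wx":0,"wy":0,"wz":0,"jaw":0},
  ],
)

```text
time_s: 8.5
tcp_pos: [0.6712, 0.0584, 0.1975]
eef_rot: [0.474, 3.105, 0.006]
wrist_force: [0.1, 0.3, -0.3]
opening: 0.0002
finger_force: 0.0
```

send_rows(
  steps=[
    {"x":0,"y":0,"z":5,"wx":0,"wy":0,"wz":0,"jaw":0},
    {"x":0,"y":0,"z":8,"wx":0,"wy":0,"wz":0,"jaw":0},
    {"x":0,"y":0,"z":9,"wx":0,"wy":0,"wz":0,"jaw":0},
    {"x":0,"y":0,"z":9,"wx":0,"wy":0,"wz":0,"jaw":0},
    {"x":0,"y":0,"z":8,"wx":0,"wy":0,"wz":0,"jaw":0},
    {"x":0,"y":0,"z":4,"wx":0,"wy":0,"wz":0,"jaw":0},
    {"x":0,"y":0,"z":2,"wx":0,"wy":0,"wz":0,"jaw":0},
    {"x":0,"y":0,"z":0,"wx":0,"wy":0,"wz":0,"jaw":0},
  ],
)

```text
time_s: 9.17
tcp_pos: [0.6689, 0.05, 0.1521]
eef_rot: [-0.489, -3.102, 0.001]
wrist_force: [-0.1, 0.4, -0.6]
opening: -0.0003
finger_force: 0.0
```

```bash
python3 -c "
from h import *
loc(); s=telemetry.read_state(); print(s['tcp_pos'],s['torque'])"
```

```text
t 9.17 tcp up,Y,z mm [152.1  46.  -81.8] F(up,Y,z) [-0.61  0.34  0.21] tool x,z in box [0.001 0.    1.   ] [-1.    -0.001  0.001] open -0.0003
[0.66890923 0.0499553  0.15211132] [-0.01904673 -0.06507316  0.03810504]
```

send_rows(
  steps=[
    {"x":0,"y":-2,"z":0,"wx":0,"wy":0,"wz":0,"jaw":0},
    {"x":0,"y":-2,"z":0,"wx":0,"wy":0,"wz":0,"jaw":0},
    {"x":0,"y":0,"z":1,"wx":0,"wy":0,"wz":0,"jaw":0},
    {"x":0,"y":0,"z":1,"wx":0,"wy":0,"wz":0,"jaw":0},
    {"x":0,"y":0,"z":1,"wx":0,"wy":0,"wz":0,"jaw":0},
    {"x":0,"y":0,"z":1,"wx":0,"wy":0,"wz":0,"jaw":0},
    {"x":0,"y":0,"z":0,"wx":0,"wy":0,"wz":0,"jaw":0},
    {"x":0,"y":0,"z":0,"wx":0,"wy":0,"wz":0,"jaw":0},
  ],
)

```text
time_s: 9.83
tcp_pos: [0.6681, 0.0469, 0.1487]
eef_rot: [-0.488, -3.103, -0.0]
wrist_force: [0.0, 0.7, -0.6]
opening: -0.0003
finger_force: 0.0
```

send_rows(
  steps=[
    {"x":0,"y":0,"z":0.5,"wx":0,"wy":0,"wz":0,"jaw":0},
    {"x":0,"y":0,"z":0.5,"wx":0,"wy":0,"wz":0,"jaw":0},
    {"x":0,"y":0,"z":0.5,"wx":0,"wy":0,"wz":0,"jaw":0},
    {"x":0,"y":0,"z":0.5,"wx":0,"wy":0,"wz":0,"jaw":0},
    {"x":0,"y":0,"z":0.5,"wx":0,"wy":0,"wz":0,"jaw":0},
    {"x":0,"y":0,"z":0.5,"wx":0,"wy":0,"wz":0,"jaw":0},
    {"x":0,"y":0,"z":0,"wx":0,"wy":0,"wz":0,"jaw":0},
    {"x":0,"y":0,"z":0,"wx":0,"wy":0,"wz":0,"jaw":0},
  ],
)

```text
time_s: 10.5
tcp_pos: [0.6681, 0.0467, 0.1458]
eef_rot: [-0.488, -3.103, 0.0]
wrist_force: [-0.5, 0.7, 0.4]
opening: -0.0001
finger_force: 0.0
```

send_rows(
  steps=[
    {"x":0,"y":0,"z":0.5,"wx":0,"wy":0,"wz":0,"jaw":0},
    {"x":0,"y":0,"z":0.5,"wx":0,"wy":0,"wz":0,"jaw":0},
    {"x":0,"y":0,"z":0.5,"wx":0,"wy":0,"wz":0,"jaw":0},
    {"x":0,"y":0,"z":0.5,"wx":0,"wy":0,"wz":0,"jaw":0},
    {"x":0,"y":0,"z":0.5,"wx":0,"wy":0,"wz":0,"jaw":0},
    {"x":0,"y":0,"z":0.5,"wx":0,"wy":0,"wz":0,"jaw":0},
    {"x":0,"y":0,"z":0,"wx":0,"wy":0,"wz":0,"jaw":0},
    {"x":0,"y":0,"z":0,"wx":0,"wy":0,"wz":0,"jaw":0},
  ],
)

```text
time_s: 11.17
tcp_pos: [0.6681, 0.0467, 0.1428]
eef_rot: [-0.488, -3.103, 0.0]
wrist_force: [-0.0, -0.3, -0.2]
opening: -0.0001
finger_force: 0.0
```

send_rows(
  steps=[
    {"x":0,"y":0,"z":0.5,"wx":0,"wy":0,"wz":0,"jaw":0},
    {"x":0,"y":0,"z":0.5,"wx":0,"wy":0,"wz":0,"jaw":0},
    {"x":0,"y":0,"z":0.5,"wx":0,"wy":0,"wz":0,"jaw":0},
    {"x":0,"y":0,"z":0,"wx":0,"wy":0,"wz":0,"jaw":0},
    {"x":0,"y":0,"z":0,"wx":0,"wy":0,"wz":0,"jaw":0},
    {"x":0,"y":0,"z":0,"wx":0,"wy":0,"wz":0,"jaw":0},
    {"x":0,"y":0,"z":0,"wx":0,"wy":0,"wz":0,"jaw":0},
    {"x":0,"y":0,"z":0,"wx":0,"wy":0,"wz":0,"jaw":0},
  ],
)

```text
time_s: 11.83
tcp_pos: [0.6682, 0.0467, 0.1414]
eef_rot: [0.488, 3.103, 0.0]
wrist_force: [-0.3, 0.0, 1.1]
opening: -0.0
finger_force: 0.5
```

send_rows(
  steps=[
    {"x":0,"y":0,"z":0.5,"wx":0,"wy":0,"wz":0,"jaw":0},
    {"x":0,"y":0,"z":0.5,"wx":0,"wy":0,"wz":0,"jaw":0},
    {"x":0,"y":0,"z":0.5,"wx":0,"wy":0,"wz":0,"jaw":0},
    {"x":0,"y":0,"z":0,"wx":0,"wy":0,"wz":0,"jaw":0},
    {"x":0,"y":0,"z":0,"wx":0,"wy":0,"wz":0,"jaw":0},
    {"x":0,"y":0,"z":0,"wx":0,"wy":0,"wz":0,"jaw":0},
    {"x":0,"y":0,"z":0,"wx":0,"wy":0,"wz":0,"jaw":0},
    {"x":0,"y":0,"z":0,"wx":0,"wy":0,"wz":0,"jaw":0},
  ],
)

```text
time_s: 12.5
tcp_pos: [0.6686, 0.0466, 0.1401]
eef_rot: [0.488, 3.102, 0.0]
wrist_force: [1.4, 0.3, 2.6]
opening: -0.0001
finger_force: 1.2
```

send_rows(
  steps=[
    {"x":0,"y":0,"z":0.5,"wx":0,"wy":0,"wz":0,"jaw":0},
    {"x":0,"y":0,"z":0.5,"wx":0,"wy":0,"wz":0,"jaw":0},
    {"x":0,"y":0,"z":0.5,"wx":0,"wy":0,"wz":0,"jaw":0},
    {"x":0,"y":0,"z":0,"wx":0,"wy":0,"wz":0,"jaw":0},
    {"x":0,"y":0,"z":0,"wx":0,"wy":0,"wz":0,"jaw":0},
    {"x":0,"y":0,"z":0,"wx":0,"wy":0,"wz":0,"jaw":0},
    {"x":0,"y":0,"z":0,"wx":0,"wy":0,"wz":0,"jaw":0},
    {"x":0,"y":0,"z":0,"wx":0,"wy":0,"wz":0,"jaw":0},
  ],
)

```text
time_s: 13.17
tcp_pos: [0.6684, 0.0467, 0.1385]
eef_rot: [0.488, 3.103, 0.0]
wrist_force: [2.4, -0.4, 3.5]
opening: 0.0001
finger_force: 1.7
```

send_rows(
  steps=[
    {"x":0,"y":0,"z":0.5,"wx":0,"wy":0,"wz":0,"jaw":0},
    {"x":0,"y":0,"z":0.5,"wx":0,"wy":0,"wz":0,"jaw":0},
    {"x":0,"y":0,"z":0.5,"wx":0,"wy":0,"wz":0,"jaw":0},
    {"x":0,"y":0,"z":0.5,"wx":0,"wy":0,"wz":0,"jaw":0},
    {"x":0,"y":0,"z":0,"wx":0,"wy":0,"wz":0,"jaw":0},
    {"x":0,"y":0,"z":0,"wx":0,"wy":0,"wz":0,"jaw":0},
    {"x":0,"y":0,"z":0,"wx":0,"wy":0,"wz":0,"jaw":0},
    {"x":0,"y":0,"z":0,"wx":0,"wy":0,"wz":0,"jaw":0},
  ],
)

```text
time_s: 13.83
tcp_pos: [0.6683, 0.0467, 0.1365]
eef_rot: [0.488, 3.103, 0.0]
wrist_force: [3.6, -0.0, 4.6]
opening: 0.0002
finger_force: 2.3
```

send_rows(
  steps=[
    {"x":0,"y":0,"z":0.5,"wx":0,"wy":0,"wz":0,"jaw":0},
    {"x":0,"y":0,"z":0.5,"wx":0,"wy":0,"wz":0,"jaw":0},
    {"x":0,"y":0,"z":0.5,"wx":0,"wy":0,"wz":0,"jaw":0},
    {"x":0,"y":0,"z":0,"wx":0,"wy":0,"wz":0,"jaw":0},
    {"x":0,"y":0,"z":0,"wx":0,"wy":0,"wz":0,"jaw":0},
    {"x":0,"y":0,"z":0,"wx":0,"wy":0,"wz":0,"jaw":0},
    {"x":0,"y":0,"z":0,"wx":0,"wy":0,"wz":0,"jaw":0},
    {"x":0,"y":0,"z":0,"wx":0,"wy":0,"wz":0,"jaw":0},
  ],
)

```text
time_s: 14.5
tcp_pos: [0.6687, 0.0466, 0.1351]
eef_rot: [0.488, 3.102, 0.0]
wrist_force: [3.9, -1.4, 5.7]
opening: 0.0004
finger_force: 2.6
```

send_rows(
  steps=[
    {"x":0,"y":0,"z":0.5,"wx":0,"wy":0,"wz":0,"jaw":0},
    {"x":0,"y":0,"z":0.5,"wx":0,"wy":0,"wz":0,"jaw":0},
    {"x":0,"y":0,"z":0,"wx":0,"wy":0,"wz":0,"jaw":0},
    {"x":0,"y":0,"z":0,"wx":0,"wy":0,"wz":0,"jaw":0},
    {"x":0,"y":0,"z":0,"wx":0,"wy":0,"wz":0,"jaw":0},
    {"x":0,"y":0,"z":0,"wx":0,"wy":0,"wz":0,"jaw":0},
    {"x":0,"y":0,"z":0,"wx":0,"wy":0,"wz":0,"jaw":0},
    {"x":0,"y":0,"z":0,"wx":0,"wy":0,"wz":0,"jaw":0},
  ],
)

```text
time_s: 15.17
tcp_pos: [0.669, 0.0466, 0.1343]
eef_rot: [0.488, 3.102, 0.0]
wrist_force: [3.6, -1.1, 6.1]
opening: 0.0001
finger_force: 2.8
```

send_rows(
  steps=[
    {"x":0,"y":0,"z":0.5,"wx":0,"wy":0,"wz":0,"jaw":0},
    {"x":0,"y":0,"z":0.5,"wx":0,"wy":0,"wz":0,"jaw":0},
    {"x":0,"y":0,"z":0,"wx":0,"wy":0,"wz":0,"jaw":0},
    {"x":0,"y":0,"z":0,"wx":0,"wy":0,"wz":0,"jaw":0},
    {"x":0,"y":0,"z":0,"wx":0,"wy":0,"wz":0,"jaw":0},
    {"x":0,"y":0,"z":0,"wx":0,"wy":0,"wz":0,"jaw":0},
    {"x":0,"y":0,"z":0,"wx":0,"wy":0,"wz":0,"jaw":0},
    {"x":0,"y":0,"z":0,"wx":0,"wy":0,"wz":0,"jaw":0},
  ],
)

```text
time_s: 15.83
tcp_pos: [0.6692, 0.0465, 0.1334]
eef_rot: [0.488, 3.101, 0.0]
wrist_force: [5.0, -1.1, 5.9]
opening: 0.0001
finger_force: 3.0
```

send_rows(
  steps=[
    {"x":0,"y":0,"z":0.5,"wx":0,"wy":0,"wz":0,"jaw":0},
    {"x":0,"y":0,"z":0.5,"wx":0,"wy":0,"wz":0,"jaw":0},
    {"x":0,"y":0,"z":0,"wx":0,"wy":0,"wz":0,"jaw":0},
    {"x":0,"y":0,"z":0,"wx":0,"wy":0,"wz":0,"jaw":0},
    {"x":0,"y":0,"z":0,"wx":0,"wy":0,"wz":0,"jaw":0},
    {"x":0,"y":0,"z":0,"wx":0,"wy":0,"wz":0,"jaw":0},
    {"x":0,"y":0,"z":0,"wx":0,"wy":0,"wz":0,"jaw":0},
    {"x":0,"y":0,"z":0,"wx":0,"wy":0,"wz":0,"jaw":0},
  ],
)

```text
time_s: 16.5
tcp_pos: [0.6668, 0.047, 0.1311]
eef_rot: [-0.487, -3.101, 0.0]
wrist_force: [1.7, 0.1, 1.4]
opening: 0.0001
finger_force: 1.2
```

The click shows as a drop from 6 N to 1.4 N. I'll add a hair more for margin and hold.

send_rows(
  steps=[
    {"x":0,"y":0,"z":0.5,"wx":0,"wy":0,"wz":0,"jaw":0},
    {"x":0,"y":0,"z":0.3,"wx":0,"wy":0,"wz":0,"jaw":0},
    {"x":0,"y":0,"z":0,"wx":0,"wy":0,"wz":0,"jaw":0},
    {"x":0,"y":0,"z":0,"wx":0,"wy":0,"wz":0,"jaw":0},
    {"x":0,"y":0,"z":0,"wx":0,"wy":0,"wz":0,"jaw":0},
    {"x":0,"y":0,"z":0,"wx":0,"wy":0,"wz":0,"jaw":0},
    {"x":0,"y":0,"z":0,"wx":0,"wy":0,"wz":0,"jaw":0},
    {"x":0,"y":0,"z":0,"wx":0,"wy":0,"wz":0,"jaw":0},
  ],
)

```text
time_s: 17.17
tcp_pos: [0.6671, 0.0469, 0.1306]
eef_rot: [-0.487, -3.101, 0.0]
wrist_force: [-0.7, -1.2, 1.8]
opening: -0.0002
finger_force: 0.9
```

send_rows(
  steps=[
    {"x":0,"y":0,"z":0,"wx":0,"wy":0,"wz":0,"jaw":0},
    {"x":0,"y":0,"z":0,"wx":0,"wy":0,"wz":0,"jaw":0},
    {"x":0,"y":0,"z":-2,"wx":0,"wy":0,"wz":0,"jaw":0},
    {"x":0,"y":0,"z":-4,"wx":0,"wy":0,"wz":0,"jaw":0},
    {"x":0,"y":0,"z":-5,"wx":0,"wy":0,"wz":0,"jaw":0},
    {"x":0,"y":0,"z":-8,"wx":0,"wy":0,"wz":0,"jaw":0},
    {"x":0,"y":0,"z":-20,"wx":0,"wy":0,"wz":0,"jaw":0},
    {"x":0,"y":0,"z":-20,"wx":0,"wy":0,"wz":0,"jaw":0},
  ],
)

```text
time_s: 17.83
tcp_pos: [0.6681, 0.0464, 0.1905]
eef_rot: [-0.488, -3.103, 0.001]
wrist_force: [-0.6, 0.0, 0.4]
opening: 0.0
finger_force: 0.0
```

send_rows(
  steps=[
    {"x":0,"y":-10,"z":-20,"wx":0,"wy":0,"wz":0,"jaw":0},
    {"x":0,"y":-30,"z":0,"wx":0,"wy":0,"wz":0,"jaw":0},
    {"x":0,"y":-35,"z":0,"wx":0,"wy":0,"wz":0,"jaw":0},
    {"x":0,"y":-35,"z":0,"wx":0,"wy":0,"wz":0,"jaw":0},
    {"x":0,"y":-35,"z":0,"wx":0,"wy":0,"wz":0,"jaw":0},
    {"x":0,"y":-20,"z":0,"wx":0,"wy":0,"wz":0,"jaw":0},
    {"x":0,"y":0,"z":0,"wx":0,"wy":0,"wz":0,"jaw":0},
    {"x":0,"y":0,"z":0,"wx":0,"wy":0,"wz":0,"jaw":0},
  ],
)

```text
time_s: 18.5
tcp_pos: [0.6175, -0.1128, 0.2109]
eef_rot: [0.494, 3.101, -0.001]
wrist_force: [0.3, 0.6, -0.0]
opening: 0.0001
finger_force: 0.0
```

Run:
```python
from h import *
loc(); a=eyes.capture("top"); cv2.imwrite("pics/p7.png",a)
i=a.astype(int); m=((i[...,2]>80)&(i[...,2]>2*i[...,1])&(i[...,2]>2*i[...,0])).astype(np.uint8)
k,_,st,c=cv2.connectedComponentsWithStats(m); print([(c[j].round(1),st[j][4]) for j in range(1,k) if st[j][4]>20])
```

```text
t 18.5 tcp up,Y,z mm [ 210.9 -124.7  -82.9] F(up,Y,z) [-0.    0.69 -0.1 ] tool x,z in box [-0.002  0.004  1.   ] [-1.    -0.    -0.002] open 0.0001
[(array([238.4,  64.8]), np.int32(260)), (array([230.2, 118.1]), np.int32(54))]
```

View pics/p7.png

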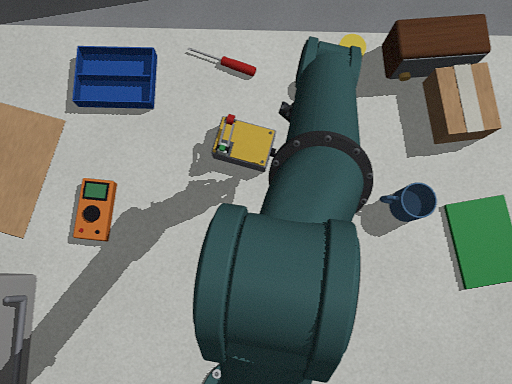

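The box lies flat at (245,142) with its cover up. The roller is free at (230,118), and the mug (412,203) and meter (95,210) haven't moved. The arm is clear, so I'm handing in.

```bash
python3 -c "
from bench import ctrl
print(ctrl.job_done())"
```

```text
the job is handed in; nothing more can be done
None
```

I tipped the switch flat with its yellow cover up, pressed the roller to its click (force fell from about 6 N to 1.4 N), went under 1 mm further, held it for about a second and let go; the box turned a few degrees during the press, the mug and meter were not moved, and the job was handed in at about 18.5 s.

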